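# Index the deburring dial and cam-lock its index bolt

## Task

Set up the deburring fixture: turn the six-station dial until it clicks in with the orange pad facing the blue index-bolt carriage, free the carriage by flipping its red-knobbed cam lever right over, slide the carriage fully home so its nose sits in the dial's notch, then flip the lever right back to lock it. Leave the torch, the gauge block, the jar and the scraper standing or lying where they are.

Things in the scene. Friction and masses are not known exactly. Their poses are not given: they have to be found in the camera images.
- fixture: Fixed steel base plate 220 mm (its x) by 360 mm (its y, from -185 to +175) by 15 mm thick. Origin on the bench under the plate, z up. The dial turns about x=0, y=-80 mm; the carriage slides along y over a rib at x=0, on the dial's +y side. Coordinates called 'fixture' in other entries are in this frame, heights z above the bench.
- dial_axis (a point): On the dial's axis, at its top face (fixture 0, -80, 42 mm). Aluminium disc, radius 80, with six steel rim teeth (out to 100 mm radius, top z 44), a V notch between each two. Six upright pins (diameter 12, at 62 mm radius, tops z 78) stand over mid-teeth: push one sideways to turn the dial. Between the pins lie six flat pads (top z 49): five grey, one orange.
- dial (a joint): Dial angle, rad, growing counter-clockwise from above, endless both ways; 0 or 2 pi: orange pad faces the carriage. From the axis the orange pad lies at fixture angle 90 deg + joint, the pins 30, 90, 150.. deg off it. Detents every 60 deg draw it in from within 30 deg; 4 N at a pin starts it, half-way it runs on into the next. Begins 1 to 3 stations off, clicking in within the first second.
- mark (a point): Centre of the orange pad's top, 55 mm from the dial's axis; the pad is 34 mm radially by 24 mm, seen only (pads and hub cap do not obstruct).
- dock (a point): Point fixed to the base where the centre of the orange pad must come (fixture 0, -25, 50 mm), the station that faces the carriage.
- carriage (a joint): Distance in m of the blue carriage from home: 0 fully home (hard stop, nose in the notch), up to 0.055 back along fixture +y. Freed, it slides with 2 N of friction plus 15 N per m/s and stays where left; locked it resists a 30 N push. Unless a notch faces it, its nose (20 mm wide, z 32 to 46) hits the dial's teeth about 13 mm short of home. Begins 22 to 50 mm back, locked.
- push_plate (a point): Top middle of the rear (fixture +y) face of the steel push plate at the carriage's rear: 60 mm wide along x, 8 thick, z 38 to 80 mm; the face stands at y = 111 mm + carriage joint. Push it along -y to send the carriage home. The blue carriage body is 72 mm wide, from y = 33 to 103 mm (+ joint), top z 58 mm.
- lever (a joint): Cam lever angle, rad: 0 locked (leans 32 deg from upright to fixture +x), 1.117 free (leans 32 deg to fixture -x), hard stops at both. It swings in the fixture x-z plane about a pivot at x=0, y = 68 mm + carriage joint, z 56 mm; stays where left. The cam bites below about 0.7. Pushing the knob over takes 1 to 5 N, about 10 N over the last 0.4 to locked. Begins locked, within 0.06 of its stop.
- lever_knob (a point): Centre of the red ball knob (22 mm diameter) at the lever's end, 85 mm from the pivot on a 12 mm thick rod: x = +45 or -45 mm and z 128 mm at the stops, z 141 mm upright. It rises as it goes over, so the pushing face must let it slide up.
- torch: Bystander: black pen torch with a clear head, standing on the bench, 38 mm diameter, 150 mm tall. Origin at the centre of its foot.
- gauge: Bystander: dark steel gauge block with a brass band, 36 by 36 mm, 75 mm tall. Origin at the centre of its foot.
- jar: Bystander: small jar with a blue cap, 46 mm diameter, 70 mm tall. Origin at the centre of its foot.
- scraper: Bystander: hand scraper with an orange handle lying on the bench, 150 mm long along its x, under 30 mm high. Origin at its middle on the bench.

How it is judged (in metres and radians):
On the way, in this order (a step that is already met when the one before it is completed fails the run):
1. the cam lever has been flipped over to free the carriage (value of joint lever above 0.85 rad), for 0.1 s.
2. with the lever free and the orange pad facing it, the carriage is fully home (value of joint lever above 0.75 rad and horizontal distance between mark and dock below 0.006 m and value of joint carriage below 0.003 m), for 0.2 s.
At the end, for the whole second after the job is handed in: The orange pad is within 6 mm of the dock point facing the carriage, the carriage is within 3 mm of fully home, the lever is within 0.22 rad of its locked stop, dial and carriage are still, and the torch, gauge block, jar and scraper are within 20 mm of where they began, the first three upright (value of joint lever below 0.22 rad and horizontal distance between mark and dock below 0.006 m and value of joint carriage below 0.003 m and velocity of joint dial between -0.05 and 0.05 rad/s and velocity of joint carriage between -0.01 and 0.01 m/s and distance of each of torch, gauge, jar, scraper from where it was at the start of the episode below 0.02 m and angle between each of torch, gauge, jar's own z axis and vertical below 0.2 rad); the robot touches nothing.
It fails at once if the torch is pushed more than 20 mm away or knocked over (distance of torch from where it was at the start of the episode above 0.02 m or angle between torch's own z axis and vertical above 0.35 rad).
It fails at once if the steel gauge block is pushed more than 20 mm away or knocked over (distance of gauge from where it was at the start of the episode above 0.02 m or angle between gauge's own z axis and vertical above 0.35 rad).
It fails at once if the jar is pushed more than 20 mm away or knocked over (distance of jar from where it was at the start of the episode above 0.02 m or angle between jar's own z axis and vertical above 0.35 rad).
It fails at once if the scraper is pushed more than 20 mm away (distance of scraper from where it was at the start of the episode above 0.02 m).
It also fails if it takes over 58 s, if anything falls off the work surface, if the arm or the gripper's body presses on something with over 40 N, if the wrist force passes 120 N, or if a joint passes its speed limit or range.

## Robot

A 6-joint arm with a two-finger parallel gripper is mounted at the origin on the work surface. World frame = base frame: x ahead of the robot, y to its left, z up, the work surface at z = 0. Lengths are in mm, angles in degrees, forces in N, time in s.
With the tool pointing down it reaches from about 275 to 825 mm from the base axis. Payload 5.2 kg.
Tool frame: the origin (TCP) lies on the centre line of the jaws, within the pads' length; the fingertips stand 17 mm ahead of it and the grasp point (between the pads) lies 2 mm behind it (env.tips_ahead is the distance from the TCP to the fingertips, in mm); z points along the fingers, y is the line along which they close (so a half turn about z gives the same grasp; the last joint's range is limited). The gripper opens to 93 mm and grips with 3 to 60 N. Pads are 15 mm wide; open, the fingers measure 128 mm over their backs; the gripper's body (75 mm by 188 mm) begins 65 mm behind the grasp point.
Start: joints at [57.766, 14.817, 87.949, -0, 77.235, -11.62], TCP at [193.627, 514.795, 235.653] pointing down, gripper open.
Joint ranges: [-179.93, 179.93], [-52.35, 119.4], [10.71, 147.94], [-69.91, 249.91], [12.55, 155.21], [-178.61, 178.61]. Speed limits (degrees/s): [147.25, 147.25, 180, 180, 180, 180].

## Interface

Orientations are given as a 3x3 rotation matrix whose columns are the frame's x, y, z axes.
In Python, from bench import env gives the robot as it stands.
- The arm moves only by the tool arm_command, never from a script. Its argument "rows" is a list of rows, each an object with "offset": the shift along the tool's x, y, z in m, a list of three; "spin": the turn about the tool's z in degrees. In form: [{"offset": [tx, ty, tz], "spin": spin}, ...]. A call has 1 to 12 rows; each row is the pose to reach, as a shift and turn from the pose commanded when the call began, along the tool's axes at that moment; what a row does not reach only later rows make up. A row lasts 1/8 s, in which the tool goes at most 62.5 mm and 10.7 degrees, less where a joint would pass 70% of its speed; a pose out of reach is approached as far as the arm can. A call with a gripper value outside its range is refused whole. "jaw" is the opening, from 0 (shut) to 1 (fully open), set as the call begins (left out, the last holds). The fingers move at their own pace and stop on an object; the grip force is fixed at half the most. Time passes only in rows, so rows that repeat a pose let the fingers close. It gives the time, the measured TCP pose, the force, the opening and the grip force at its end, in the units of the state.
- env.get_obs(): the state, without advancing time (a new reading comes with each control period).
- env.grab_frame(name): name is "side" or "top" or "wrist"; returns (picture, depth): 384x512x3 uint8, red, green, blue; 384x512 float32, mm along the optical axis (not along the pixel's ray), 0 where there is no reading.
- env.camera_info(name): a dict with "mtx" (3x3 intrinsics, pixels), "position" and "orientation" of the camera in the world; the wrist camera has in their place "mount" (4x4, takes a point from camera to tool coordinates, whose origin is the TCP and whose axes are the flange's). Camera axes: x right, y down, z forward; pixel columns grow to the right and rows downward; lengths in mm; the calibration is good to about 2 mm. A picture is of the moment at which its call begins: read the wrist's pose just before it. camera_info takes no time and is no camera call.
- env.sign_off(): hands the job in; it is judged then, once.
Trained networks look in the newest picture that a camera, given by its name, has taken for a name from the list of things; names that differ only in an ending like _2 or _b are one class to them, and where a whole thing is asked for, a point or a joint stands for the part that bears it (a point fixed in the world has none). Each returns a list of dicts, best first, with "score" (0 to 1); they miss things now and then, are a little off and sometimes report something else, mostly with a low value. They report only what shows in the picture. A call takes as long as a camera call.
- env.trace(camera, target): "mask" (384x512 bool, what is visible of it) and "uv" ([column, row] in pixels, amid what is visible of it).
- env.landmark_of(camera, target): "uv" ([column, row] in pixels: a listed point, or the origin of a listed thing).
The state is a dict: "t": time; "q": joint angles; "qd": joint speeds; "effort": joint torques, N m; "position": TCP position; "tool_rot": TCP orientation; "contact_force": force on the tool from outside, world axes, zero at the start; "ft_torque": the same for the moment, N m; "gripper_width": finger opening in mm; "gripper_force": force on a finger pad.
Only numpy, scipy, OpenCV 4.12 (cv2) and the standard library are available. Lean on these libraries where they do the work, as an engineer would, in place of code of your own. Each camera call takes 0.05 s, during which the arm holds its last target. There are 200 camera calls.

## Working session

There is one attempt and no reset: what is moved stays moved. The work goes in short steps, Python scripts to look and compute and a tool call to move; the robot and the scene stay as the last step left them, time stands still between calls to the robot, and variables do not carry over. Pictures are saved under pics/ and viewed, at most 10 in all, crops included, and the job is handed in when it is done.

Besides the shell and the picture viewer there is one more tool, called after ">>>" in YAML: its name, and indented under it one key for each argument. arm_command: Moves the arm, as the interface text tells. Its arguments: {"type":"object","properties":{"rows":{"type":"array"},"jaw":{"type":"number"}},"required":["rows"]}

```bash
mkdir -p pics; ls
cat > h.py <<'E'
import numpy as np, cv2
from bench import env
def proj_inv(cam,uv,d):
    c=env.camera_info(cam);K=np.array(c['mtx']);p=np.linalg.inv(K)@np.array([uv[0],uv[1],1])*d
    return np.array(c['orientation'])@p+np.array(c['position'])
def ray_z(cam,uv,z):
    a=proj_inv(cam,uv,0);b=proj_inv(cam,uv,1000);return a+(b-a)*(z-a[2])/(b[2]-a[2])
def proj(cam,P):
    c=env.camera_info(cam);K=np.array(c['mtx']);p=np.array(c['orientation']).T@(np.array(P)-np.array(c['position']));p=K@p;return p[:2]/p[2]
E
python3 - <<'E'
from h import *
o=env.get_obs();print(o['t'],o['position'],np.round(o['tool_rot'],3))
ims=[]
for c in ['top','side']:
    im,d=env.grab_frame(c);np.save(f'pics/{c}_d.npy',d)
    cv2.imwrite(f'pics/{c}0.png',im[:,:,::-1])
    for n in ['mark','dial_axis','dock','push_plate','lever_knob','fixture','torch','gauge','jar','scraper']:
        r=env.landmark_of(c,n)
        print(c,n,[(np.round(x['uv'],1).tolist(),round(x['score'],2)) for x in r[:2]])
    ci=env.camera_info(c);print(ci['position'],np.round(ci['orientation'],2).tolist())
E
```

```text
pics
0.0 [193.37035134 514.36328196 234.85997745] [[-0.936  0.352 -0.001]
 [ 0.352  0.936 -0.001]
 [ 0.    -0.002 -1.   ]]
top mark [([268.3, 255.2], 0.97)]
top dial_axis []
top dock [([236.4, 220.8], 0.55)]
top push_plate [([162.1, 193.2], 0.79)]
top lever_knob [([179.7, 174.7], 0.5)]
top fixture [([226.6, 215.3], 0.65)]
top torch [([298.8, 173.1], 0.87), ([254.3, 156.9], 0.2)]
top gauge [([241.4, 295.9], 0.84)]
top jar [([258.4, 155.1], 0.73)]
top scraper [([159.6, 275.0], 0.97)]
[452.34535383  -6.81035356 852.22591141] [[0.02, -0.99, 0.17], [-1.0, -0.01, 0.03], [-0.02, -0.17, -0.99]]
side mark []
side dial_axis [([228.6, 220.4], 0.84)]
side dock [([238.1, 202.2], 0.68)]
side push_plate [([249.0, 150.9], 0.88), ([306.8, 224.2], 0.32)]
side lever_knob [([263.7, 147.3], 0.78)]
side fixture [([235.0, 210.1], 0.83)]
side torch [([296.4, 260.8], 0.97), ([236.2, 203.0], 0.41)]
side gauge [([164.1, 229.7], 0.84)]
side jar [([304.8, 226.1], 0.55)]
side scraper [([180.1, 181.1], 0.75)]
[ 474.30788286 -752.67730072  703.77129626] [[0.99, -0.09, 0.1], [-0.14, -0.61, 0.78], [-0.01, -0.78, -0.62]]
```

View pics/top0.png

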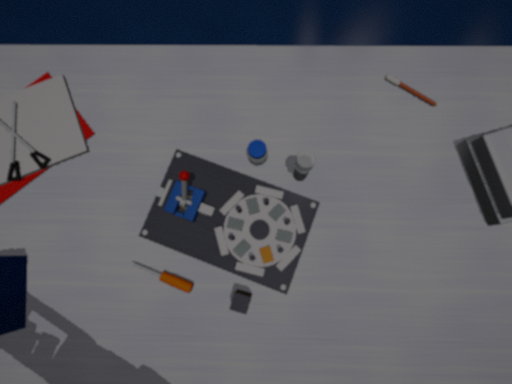

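View pics/side0.png

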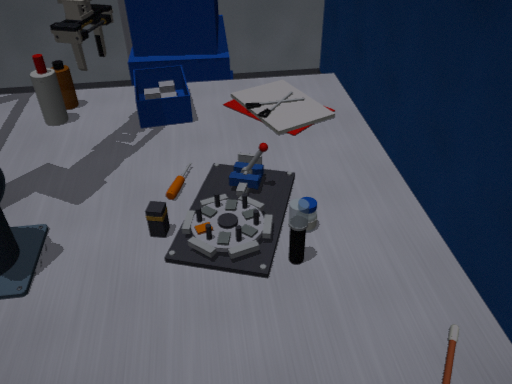

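The top view shows the plate with the carriage and red knob at about (184,176), the dial at (260,230) and the orange pad at (266,254). Torch is at (303,165), jar (257,150), gauge (241,298) and scraper (165,277). Next I fit the plate pose.

```bash
cat > fit.py <<'E'
from h import *
def cloud(cam,d):
    c=env.camera_info(cam);K=np.array(c['mtx']);v,u=np.mgrid[:384,:512]
    p=np.stack([(u-K[0,2])/K[0,0]*d,(v-K[1,2])/K[1,1]*d,d],-1)
    return p@np.array(c['orientation']).T+np.array(c['position'])
E
python3 - <<'E'
from fit import *
im=cv2.imread('pics/top0.png');d=np.load('pics/top_d.npy');W=cloud('top',d)
print('bench z',np.median(W[60:120,300:380,2]),'K',np.array(env.camera_info('top')['mtx'])[0,0])
g=im.max(2)
m=(g<75);m[:140]=0;m[305:]=0;m[:,:130]=0;m[:,325:]=0
n,l,s,c=cv2.connectedComponentsWithStats(m.astype(np.uint8));k=1+np.argmax(s[1:,4]);print(s[k])
v,u=np.where(l==k);P=np.array([ray_z('top',(a,b),15.) for a,b in zip(u,v)])
r=cv2.minAreaRect(P[:,:2].astype(np.float32));print('rect',r);print(cv2.boxPoints(r))
# knob, torch.. using traces
env.grab_frame('top')
for n in ['lever_knob','mark','torch','gauge','jar','scraper','push_plate']:
    t=env.trace('top',n)
    if t:
        mk=t[0]['mask'];q=W[mk];print(n,t[0]['score'],mk.sum(),np.round(np.median(q,0)),np.round(np.percentile(q,[5,95],axis=0)).tolist())
env.grab_frame('side')
for n,z in [('torch',0),('gauge',0),('jar',0),('dial_axis',42),('push_plate',80),('lever_knob',128)]:
    t=env.landmark_of('side',n)
    if t: print('side',n,np.round(ray_z('side',t[0]['uv'],z)))
for n,z in [('mark',49),('push_plate',80),('lever_knob',128),('torch',0),('gauge',0),('jar',0),('scraper',0)]:
    env.grab_frame
    t=env.landmark_of('top',n)
    if t: print('top',n,np.round(ray_z('top',t[0]['uv'],z)))
E
```

```text
bench z 1.2542930204606364 K 368.03201509271105
[ 140  150  179  144 7745]Traceback (most recent call last):
  File "<stdin>", line 7, in <module>
  File "h.py", line 7, in ray_z
    a=proj_inv(cam,uv,0);b=proj_inv(cam,uv,1000);return a+(b-a)*(z-a[2])/(b[2]-a[2])
  File "h.py", line 4, in proj_inv
    c=env.camera_info(cam);K=np.array(c['mtx']);p=np.linalg.inv(K)@np.array([uv[0],uv[1],1])*d
ValueError: time passes only in moves, steps and waits
```

```bash
cat > h.py <<'E'
import numpy as np, cv2
from bench import env
from functools import lru_cache
@lru_cache(None)
def cam(n):
    c=env.camera_info(n);return np.array(c['mtx']),np.array(c['orientation']),np.array(c['position'])
def ray_z(n,uv,z):
    K,R,p=cam(n);uv=np.atleast_2d(uv);r=(np.linalg.inv(K)@np.c_[uv,np.ones(len(uv))].T).T@R.T
    return (p+r*((z-p[2])/r[:,2])[:,None]).squeeze()
def proj(n,P):
    K,R,p=cam(n);q=(np.atleast_2d(P)-p)@R@K.T;return q[:,:2]/q[:,2:]
def cloud(n,d):
    K,R,p=cam(n);v,u=np.mgrid[:384,:512]
    return np.stack([(u-K[0,2])/K[0,0]*d,(v-K[1,2])/K[1,1]*d,d],-1)@R.T+p
E
python3 - <<'E'
from h import *
im=cv2.imread('pics/top0.png');d=np.load('pics/top_d.npy');W=cloud('top',d)
m=(im.max(2)<75);m[:140]=0;m[305:]=0;m[:,:130]=0;m[:,325:]=0
n,l,s,c=cv2.connectedComponentsWithStats(m.astype(np.uint8));k=1+np.argmax(s[1:,4])
v,u=np.where(l==k);P=ray_z('top',np.c_[u,v],15.)
r=cv2.minAreaRect(P[:,:2].astype(np.float32));print('rect',r);print(cv2.boxPoints(r))
for n in ['lever_knob','mark','torch','gauge','jar','scraper','push_plate']:
    t=env.trace('top',n)
    if t:
        mk=t[0]['mask'];q=W[mk];print(n,t[0]['score'],mk.sum(),np.round(np.median(q,0)),np.round(np.percentile(q,[5,95],axis=0)).tolist())
for c,L in [('side',[('torch',0),('gauge',0),('jar',0),('dial_axis',42),('push_plate',80),('lever_knob',128),('mark',49)]),('top',[('mark',49),('push_plate',80),('lever_knob',128),('torch',0),('gauge',0),('jar',0),('scraper',0)])]:
    env.grab_frame(c)
    for n,z in L:
        t=env.landmark_of(c,n)
        if t: print(c,n,np.round(ray_z(c,t[0]['uv'],z)))
E
```

```text
rect ((531.3939819335938, 81.59188842773438), (356.7583923339844, 217.51580810546875), 69.92906188964844)
[[ 368.02435   -48.630173]
 [ 572.33014  -123.27797 ]
 [ 694.7636    211.81395 ]
 [ 490.45782   286.46173 ]]
lever_knob 0.84 234 [587. 169. 104.] [[557.0, 155.0, 59.0], [612.0, 182.0, 140.0]]
mark 0.66 421 [676.  20.  70.] [[662.0, 1.0, 21.0], [700.0, 39.0, 73.0]]
torch 0.71 496 [632. -78. 149.] [[622.0, -96.0, 12.0], [656.0, -63.0, 153.0]]
gauge 0.96 380 [358.  48.  75.] [[340.0, 31.0, 33.0], [374.0, 64.0, 78.0]]
jar 0.6 409 [675.  19.  70.] [[662.0, 1.0, 20.0], [698.0, 37.0, 73.0]]
scraper 0.87 505 [393. 201.  23.] [[374.0, 162.0, 11.0], [422.0, 280.0, 27.0]]
push_plate 0.57 1433 [566. 171.  59.] [[534.0, 129.0, 43.0], [605.0, 215.0, 136.0]]
side torch [644. -83.   0.]
side gauge [362.  61.  -0.]
side jar [691.  23.  -0.]
side dial_axis [505.   7.  42.]
side push_plate [576. 213.  80.]
side lever_knob [605. 142. 128.]
side mark [451.   4.  49.]
top mark [451.  -5.  49.]
top push_plate [575. 222.  80.]
top lever_knob [606. 168. 128.]
top torch [644. -79.   0.]
top gauge [355.  41.   0.]
top jar [683.  18.   0.]
top scraper [400. 233.   0.]
```

```bash
cat >> h.py <<'E'
FY=np.array([np.cos(np.radians(69.93)),np.sin(np.radians(69.93)),0]);FX=np.array([FY[1],-FY[0],0]);O=np.array([533.1,86.3,0])
def toF(P): P=np.atleast_2d(P)-O; return np.c_[P@FX,P@FY,P[:,2]]
def toW(F): F=np.atleast_2d(F); return O+F[:,:1]*FX+F[:,1:2]*FY+F[:,2:]*[0,0,1]
E
python3 - <<'E'
from h import *
d=np.load('pics/top_d.npy')
for c in ['top','side']:
    d=np.load(f'pics/{c}_d.npy');im=cv2.imread(f'pics/{c}0.png').astype(int);F=toF(cloud(c,d).reshape(-1,3)).reshape(384,512,3)
    b,g,r=im[...,0],im[...,1],im[...,2]
    red=(r>90)&(g<50)&(b<60)&(abs(F[...,0])<120)&(abs(F[...,1])<200)&(F[...,2]>90)
    v,u=np.where(red);print(c,'knob px',len(u),np.round([u.mean(),v.mean()],1),'F',np.round(F[red].mean(0)),'z128',np.round(toF(ray_z(c,(u.mean(),v.mean()),128)),1))
    org=(r>120)&(g>50)&(b<50)&(np.hypot(F[...,0],F[...,1]+80)<90)
    v,u=np.where(org)
    p=toF(ray_z(c,(u.mean(),v.mean()),49))[0];print('mark',len(u),np.round(p,1),'ang',np.degrees(np.arctan2(p[1]+80,p[0]))-90)
    pin=(F[...,2]>62)&(F[...,2]<84)&(np.hypot(F[...,0],F[...,1]+80)<90)
    n,l,s,ce=cv2.connectedComponentsWithStats(pin.astype(np.uint8))
    for k in range(1,n):
        if s[k,4]>3:
            q=F[l==k];q=q[q[:,2]>70]
            if len(q): q=q.mean(0);print(' pin',s[k,4],np.round(q,1),'r',round(np.hypot(q[0],q[1]+80),1),'a',round(np.degrees(np.arctan2(q[1]+80,q[0])),1))
    plate=(F[...,2]>66)&(F[...,2]<86)&(abs(F[...,0])<36)&(F[...,1]>90)&(F[...,1]<180)
    if plate.sum(): print('plate',plate.sum(),np.round(np.percentile(F[plate],[2,50,98],axis=0),1).tolist())
    blue=(b>90)&(r<50)&(F[...,2]>50)&(F[...,2]<64)&(abs(F[...,0])<60)&(F[...,1]>20)&(F[...,1]<180)
    print('blue',np.round(np.percentile(F[blue],[1,50,99],axis=0),1).tolist())
E
```

```text
top knob px 54 [180.  175.6] F [ 40.  92. 152.] z128 [[ 39.5 105.4 128. ]]
mark 109 [ -44.8 -113.4   49. ] ang -233.23785800894677
 pin 29 [ 61.3 -71.8  78.4] r 61.8 a 7.6
 pin 31 [ 24.1 -22.3  78.6] r 62.6 a 67.3
 pin 29 [  36.8 -128.7   78.1] r 61.1 a -52.9
 pin 30 [-37.  -29.6  78.2] r 62.5 a 126.3
 pin 26 [ -24.1 -135.8   79. ] r 60.8 a -113.4
 pin 29 [-61.2 -86.6  78.5] r 61.5 a -173.8
plate 196 [[-27.9, 92.3, 66.6], [3.2, 133.6, 79.2], [28.5, 140.3, 84.1]]
blue [[-32.9, 64.4, 55.6], [-1.9, 82.4, 58.8], [32.3, 128.9, 61.9]]
side knob px 33 [262.8 145.1] F [ 44.  91. 135.] z128 [[ 42.1 102.2 128. ]]
mark 67 [ -46.2 -119.5   49. ] ang -229.44174779193514
 pin 40 [-35.6 -33.4  74.2] r 58.6 a 127.4
 pin 39 [ 26.3 -26.   74.6] r 60.1 a 64.0
 pin 43 [-59.4 -91.1  75.1] r 60.4 a -169.4
 pin 47 [ 63.4 -76.2  74.7] r 63.5 a 3.4
 pin 46 [ -22.1 -140.6   74.7] r 64.5 a -110.0
 pin 48 [  38.8 -133.    74.1] r 65.6 a -53.8
plate 115 [[-26.9, 90.4, 66.7], [-1.1, 130.0, 74.1], [30.6, 137.4, 83.8]]
blue [[-32.5, 59.9, 52.8], [-2.9, 78.7, 55.4], [35.4, 128.2, 58.1]]
```

```bash
cat >> h.py <<'E'
def plan(T):
    o=env.get_obs();R=np.array(o['tool_rot']);R=np.linalg.svd(R)[0]@np.linalg.svd(R)[2]
    p=np.array(o['position']);tip=toF(p)[0]-[0,0,env.tips_ahead]
    print('t',o['t'],'tipF',np.round(tip,1),'f',np.round(o['contact_force'],1),'w',o['gripper_width'])
    for t in T: print(t,np.round((toW(t)[0]+[0,0,env.tips_ahead]-p)@R/1000,3).tolist())
E
python3 - <<'E'
from h import *
print(env.camera_info('wrist')['mount'],env.tips_ahead)
plan([(0,-142,160),(0,-142,60)])
im,d=env.grab_frame('top');F=toF(cloud('top',d).reshape(-1,3)).reshape(384,512,3)
b,g,r=[im[...,i].astype(int) for i in (2,1,0)]
org=(r>120)&(g>50)&(b<50)&(np.hypot(F[...,0],F[...,1]+80)<90);v,u=np.where(org)
p=toF(ray_z('top',(u.mean(),v.mean()),49))[0];print('mark',np.round(p,1))
E
```

```text
[[-5.53188924e-04 -9.69187926e-01 -2.46321859e-01  6.76502648e+01]
 [ 9.99999738e-01 -4.21126267e-04 -5.88816138e-04 -2.22079754e-01]
 [ 4.66940887e-04 -2.46322121e-01  9.69187905e-01 -1.49078790e+02]
 [ 0.00000000e+00  0.00000000e+00  0.00000000e+00  1.00000000e+00]] 17.0
t 2.25 tipF [-465.9  286.   218.6] f [-0.4 -0.9 -0.7] w 93.20415014384736
(0, -142, 160) [-0.47, -0.423, 0.059]
(0, -142, 60) [-0.47, -0.423, 0.159]
mark [ -45.7 -111.4   49. ]
```

>>> arm_command:
  rows:
    - {"offset": [-0.47, -0.423, 0.0], "spin": 0}
    - {"offset": [-0.47, -0.423, 0.0], "spin": 0}
    - {"offset": [-0.47, -0.423, 0.0], "spin": 0}
    - {"offset": [-0.47, -0.423, 0.0], "spin": 0}
    - {"offset": [-0.47, -0.423, 0.0], "spin": 0}
    - {"offset": [-0.47, -0.423, 0.0], "spin": 0}
    - {"offset": [-0.47, -0.423, 0.0], "spin": 0}
    - {"offset": [-0.47, -0.423, 0.0], "spin": 0}
    - {"offset": [-0.47, -0.423, 0.0], "spin": 0}
    - {"offset": [-0.47, -0.423, 0.0], "spin": 0}
    - {"offset": [-0.47, -0.423, 0.0], "spin": 0}
    - {"offset": [-0.47, -0.423, 0.0], "spin": 0}
  jaw: 0

```text
t: 3.8
position: [484.3, -46.7, 235.3]
tool_rot: [[-0.935, 0.353, -0.001], [0.353, 0.935, 0.001], [0.001, 0.0, -1.0]]
contact_force: [0.7, 0.4, -0.0]
gripper_width: 0.3
gripper_force: 0.0
```

```bash
cat >> h.py <<'E'
def wrist():
    o=env.get_obs();im,d=env.grab_frame('wrist');c=env.camera_info('wrist');M=np.array(c['mount'])
    R=np.array(o['tool_rot']);K=np.array(c['mtx']);v,u=np.mgrid[:384,:512]
    P=np.stack([(u-K[0,2])/K[0,0]*d,(v-K[1,2])/K[1,1]*d,d],-1)@M[:3,:3].T+M[:3,3]
    W=P@R.T+np.array(o['position']);return im,d,toF(W.reshape(-1,3)).reshape(384,512,3)
def pins(F):
    pin=(F[...,2]>65)&(F[...,2]<84)&(np.hypot(F[...,0],F[...,1]+80)<90)
    n,l,s,ce=cv2.connectedComponentsWithStats(pin.astype(np.uint8))
    for k in range(1,n):
        if s[k,4]>8:
            q=F[l==k];q=q[q[:,2]>72]
            if len(q): q=q.mean(0);print(' pin',s[k,4],np.round(q,1),'r',round(np.hypot(q[0],q[1]+80),1),'a',round(np.degrees(np.arctan2(q[1]+80,q[0])),1))
E
python3 - <<'E'
from h import *
plan([(0,-142,160),(0,-142,60)])
im,d,F=wrist();cv2.imwrite('pics/w1.png',im[:,:,::-1]);np.save('pics/w1F.npy',F)
print('bench',np.percentile(F[...,2],[1,5]));pins(F)
E
```

```text
t 3.8 tipF [-2.000e-01 -1.417e+02  2.183e+02] f [ 0.7  0.4 -0. ] w 0.3441552559219551
(0, -142, 160) [-0.0, -0.0, 0.058]
(0, -142, 60) [-0.0, -0.0, 0.158]
bench [-1.44996979 -0.80532631]
 pin 160 [-60.4 -87.4  77.8] r 60.9 a -173.0
 pin 184 [-36.2 -30.8  77.6] r 61.1 a 126.4
 pin 139 [ -23.5 -136.7   78. ] r 61.4 a -112.5
 pin 179 [ 24.9 -23.4  77.4] r 61.8 a 66.2
 pin 128 [  36.6 -129.    77.6] r 61.2 a -53.3
 pin 77 [ 58.3 -73.2  76.6] r 58.7 a 6.7
```

View pics/w1.png

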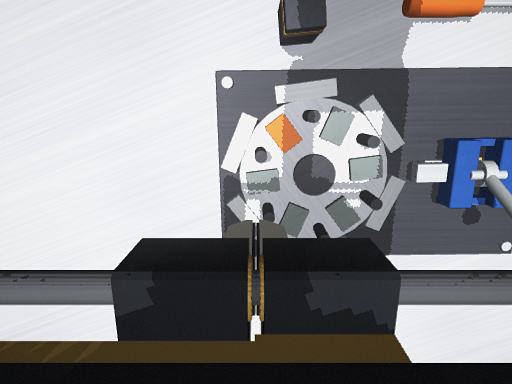

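>>> arm_command:
  rows:
    - {"offset": [-0.007, 0, 0.06], "spin": 0}
    - {"offset": [-0.007, 0, 0.11], "spin": 0}
    - {"offset": [-0.007, 0, 0.158], "spin": 0}
    - {"offset": [-0.007, 0, 0.158], "spin": 0}

```text
t: 4.35
position: [487.7, -46.4, 75.2]
tool_rot: [[-0.937, 0.35, -0.008], [0.35, 0.937, 0.003], [0.008, -0.0, -1.0]]
contact_force: [-0.4, 0.3, 0.2]
gripper_width: 0.5
gripper_force: 0.0
```

Run:
```python
from h import *
plan([(round(62*np.cos(np.radians(a)),1),round(-80+62*np.sin(np.radians(a)),1),60) for a in range(270,149,-10)])
```

```text
t 4.35 tipF [   2.9 -140.2   58.2] f [-0.4  0.3  0.2] w 0.4731500184257213
(np.float64(-0.0), np.float64(-142.0), 60) [0.003, -0.002, -0.002]
(np.float64(-10.8), np.float64(-141.1), 60) [0.014, -0.001, -0.002]
(np.float64(-21.2), np.float64(-138.3), 60) [0.024, 0.002, -0.002]
(np.float64(-31.0), np.float64(-133.7), 60) [0.034, 0.006, -0.002]
(np.float64(-39.9), np.float64(-127.5), 60) [0.043, 0.012, -0.001]
(np.float64(-47.5), np.float64(-119.9), 60) [0.051, 0.02, -0.001]
(np.float64(-53.7), np.float64(-111.0), 60) [0.057, 0.029, -0.001]
(np.float64(-58.3), np.float64(-101.2), 60) [0.062, 0.039, -0.001]
(np.float64(-61.1), np.float64(-90.8), 60) [0.064, 0.049, -0.001]
(np.float64(-62.0), np.float64(-80.0), 60) [0.065, 0.06, -0.001]
(np.float64(-61.1), np.float64(-69.2), 60) [0.065, 0.071, -0.001]
(np.float64(-58.3), np.float64(-58.8), 60) [0.062, 0.081, -0.001]
(np.float64(-53.7), np.float64(-49.0), 60) [0.057, 0.091, -0.001]
```

>>> arm_command:
  rows:
    - {"offset": [0.018, 0.001, 0], "spin": 0}
    - {"offset": [0.028, 0.003, 0], "spin": 0}
    - {"offset": [0.038, 0.008, 0], "spin": 0}
    - {"offset": [0.047, 0.014, 0], "spin": 0}
    - {"offset": [0.054, 0.022, 0], "spin": 0}
    - {"offset": [0.06, 0.031, 0], "spin": 0}
    - {"offset": [0.065, 0.04, 0], "spin": 0}
    - {"offset": [0.068, 0.051, 0], "spin": 0}
    - {"offset": [0.069, 0.062, 0], "spin": 0}
    - {"offset": [0.068, 0.072, 0], "spin": 0}
    - {"offset": [0.065, 0.083, 0], "spin": 0}
    - {"offset": [0.06, 0.093, 0], "spin": 0}

```text
t: 5.85
position: [478.1, 53.7, 83.0]
tool_rot: [[-0.936, 0.35, 0.021], [0.35, 0.937, -0.01], [-0.023, -0.002, -1.0]]
contact_force: [12.0, -31.4, 1.1]
gripper_width: 0.4
gripper_force: 20.3
```

>>> arm_command:
  rows:
    - {"offset": [0, 0, 0], "spin": 0}
    - {"offset": [0, 0, 0], "spin": 0}
    - {"offset": [0, 0, -0.04], "spin": 0}
    - {"offset": [0, 0, -0.1], "spin": 0}
    - {"offset": [0.0, 0, -0.16], "spin": 0}
    - {"offset": [0.0, 0, -0.16], "spin": 0}
    - {"offset": [0.0, 0, -0.16], "spin": 0}

```text
t: 6.72
position: [467.2, 59.7, 238.8]
tool_rot: [[-0.936, 0.351, 0.002], [0.351, 0.936, -0.0], [-0.002, 0.0, -1.0]]
contact_force: [0.2, -0.0, -1.3]
gripper_width: 0.3
gripper_force: 0.0
```

Run:
```python
from h import *
plan([(80,94,130)])
im,d,F=wrist();cv2.imwrite('pics/w2.png',im[:,:,::-1]);np.save('pics/w2F.npy',F);pins(F)
im,d=env.grab_frame('top');F=toF(cloud('top',d).reshape(-1,3)).reshape(384,512,3);pins(F)
cv2.imwrite('pics/t2.png',cv2.resize(im[120:320,120:340,::-1],None,fx=2.5,fy=2.5))
```

```text
t 6.725 tipF [-52.7 -47.6 221.8] f [ 0.2 -0.  -1.3] w 0.34907119678920895
(80, 94, 130) [-0.131, 0.143, 0.092]
 pin 141 [-57.1 -57.4  77.9] r 61.4 a 158.5
 pin 156 [ -47.6 -118.2   77.7] r 61.0 a -141.3
 pin 146 [ -9.6 -18.6  77.7] r 62.1 a 98.8
 pin 77 [   6.4 -139.7   76.5] r 60.1 a -83.9
 pin 29 [  57.7 -101.2   78.9] r 61.5 a -20.2
 pin 30 [  10.  -140.2   79.2] r 61.0 a -80.6
```

View pics/w2.png

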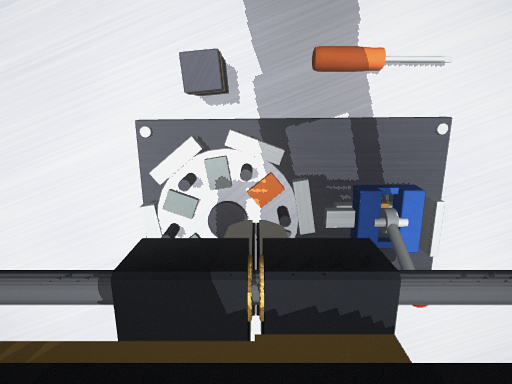

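The wrist view shows the orange pad at (266,190), short of the carriage nose at (340,217), with the dial at about +38 deg and gauge and scraper undisturbed. I check whether the dial is still moving.

>>> arm_command:
  rows:
    - {"offset": [0, 0, 0], "spin": 0}
    - {"offset": [0, 0, 0], "spin": 0}
    - {"offset": [0, 0, 0], "spin": 0}
    - {"offset": [0, 0, 0], "spin": 0}

```text
t: 7.32
position: [467.7, 59.1, 237.4]
tool_rot: [[-0.936, 0.352, -0.0], [0.352, 0.936, 0.0], [0.0, -0.0, -1.0]]
contact_force: [0.1, -0.7, -0.3]
gripper_width: 0.5
gripper_force: 0.0
```

Run:
```python
from h import *
im,d,F=wrist();pins(F)
im,d=env.grab_frame('top');F=toF(cloud('top',d).reshape(-1,3)).reshape(384,512,3);print();pins(F)
```

```text
pin 145 [-57.2 -57.4  78. ] r 61.5 a 158.4
 pin 158 [ -47.6 -118.1   77.8] r 61.0 a -141.3
 pin 150 [ -9.5 -18.5  77.7] r 62.2 a 98.8
 pin 71 [   6.2 -139.8   76.2] r 60.1 a -84.1

 pin 29 [  57.7 -101.2   79. ] r 61.5 a -20.2
 pin 30 [   9.8 -140.1   78.7] r 60.9 a -80.7
```

Run:
```python
from h import *
plan([(-61,-89,221),(-61,-89,60)]+[(round(62*np.cos(np.radians(a)),1),round(-80+62*np.sin(np.radians(a)),1),60) for a in range(180,144,-5)])
```

```text
t 7.425 tipF [-52.  -48.  220.6] f [-0.3 -0.8  0.2] w 0.44681400291141177
(-61, -89, 221) [0.009, -0.041, -0.0]
(-61, -89, 60) [0.009, -0.041, 0.161]
(np.float64(-62.0), np.float64(-80.0), 60) [0.01, -0.032, 0.161]
(np.float64(-61.8), np.float64(-74.6), 60) [0.009, -0.027, 0.161]
(np.float64(-61.1), np.float64(-69.2), 60) [0.009, -0.021, 0.161]
(np.float64(-59.9), np.float64(-64.0), 60) [0.008, -0.016, 0.161]
(np.float64(-58.3), np.float64(-58.8), 60) [0.006, -0.011, 0.161]
(np.float64(-56.2), np.float64(-53.8), 60) [0.004, -0.006, 0.161]
(np.float64(-53.7), np.float64(-49.0), 60) [0.002, -0.001, 0.161]
(np.float64(-50.8), np.float64(-44.4), 60) [-0.001, 0.004, 0.161]
```

>>> arm_command:
  rows:
    - {"offset": [0.009, -0.041, 0], "spin": 0}
    - {"offset": [0.009, -0.041, 0.06], "spin": 0}
    - {"offset": [0.009, -0.041, 0.11], "spin": 0}
    - {"offset": [0.009, -0.041, 0.161], "spin": 0}
    - {"offset": [0.009, -0.041, 0.161], "spin": 0}
    - {"offset": [0.01, -0.032, 0.161], "spin": 0}
    - {"offset": [0.009, -0.027, 0.161], "spin": 0}
    - {"offset": [0.009, -0.021, 0.161], "spin": 0}
    - {"offset": [0.009, -0.021, 0.161], "spin": 0}

```text
t: 8.55
position: [453.9, 42.8, 78.8]
tool_rot: [[-0.936, 0.351, 0.005], [0.351, 0.936, -0.001], [-0.004, 0.001, -1.0]]
contact_force: [-0.3, 1.1, -0.5]
gripper_width: 0.4
gripper_force: 0.0
```

>>> arm_command:
  rows:
    - {"offset": [-0.001, 0.005, 0], "spin": 0}
    - {"offset": [-0.001, 0.005, 0], "spin": 0}

```text
t: 8.8
position: [456.0, 47.2, 78.1]
tool_rot: [[-0.936, 0.352, 0.003], [0.352, 0.936, -0.0], [-0.003, 0.001, -1.0]]
contact_force: [0.7, 0.4, 0.6]
gripper_width: 0.0
gripper_force: 0.0
```

>>> arm_command:
  rows:
    - {"offset": [-0.002, 0.005, 0], "spin": 0}
    - {"offset": [-0.002, 0.005, 0], "spin": 0}

```text
t: 9.05
position: [458.8, 51.4, 77.2]
tool_rot: [[-0.936, 0.352, 0.001], [0.352, 0.936, 0.0], [-0.001, 0.001, -1.0]]
contact_force: [0.0, -0.7, -0.7]
gripper_width: 0.9
gripper_force: 0.0
```

Run:
```python
from h import *
plan([]);im,d,F=wrist();pins(F)
im,d=env.grab_frame('top');F=toF(cloud('top',d).reshape(-1,3)).reshape(384,512,3);print();pins(F)
```

```text
t 9.05 tipF [-57.8 -58.3  60.2] f [ 0.  -0.7 -0.7] w 0.8803460187037319
 pin 784 [-66.6 -58.5  78.2] r 70.0 a 162.1
 pin 169 [-63.8 -97.5  74.6] r 66.2 a -164.6
 pin 577 [ -14.1 -139.4   77.5] r 61.1 a -103.4

 pin 30 [ 59.1 -60.8  78.5] r 62.1 a 18.0
 pin 26 [ 14.4 -18.9  78.8] r 62.7 a 76.7
 pin 28 [  45.  -121.3   78.4] r 61.1 a -42.5
 pin 28 [ -13.4 -139.6   78.8] r 61.1 a -102.7
```

>>> arm_command:
  rows:
    - {"offset": [-0.002, 0.005, 0], "spin": 0}
    - {"offset": [-0.005, 0.01, 0], "spin": 0}
    - {"offset": [-0.005, 0.01, 0], "spin": 0}

```text
t: 9.52
position: [467.2, 59.1, 76.6]
tool_rot: [[-0.936, 0.352, 0.001], [0.352, 0.936, 0.001], [-0.001, 0.001, -1.0]]
contact_force: [-0.1, 1.1, 0.6]
gripper_width: 0.2
gripper_force: 0.0
```

Run:
```python
from h import *
plan([])
im,d=env.grab_frame('top');F=toF(cloud('top',d).reshape(-1,3)).reshape(384,512,3);print();pins(F)
```

```text
t 9.525 tipF [-52.6 -48.2  59.6] f [-0.1  1.1  0.6] w 0.15983632223693364

 pin 30 [ 61.5 -71.   78.9] r 62.2 a 8.3
 pin 9 [ 27.  -21.1  79.1] r 64.8 a 65.4
 pin 29 [  38.  -127.8   78.4] r 61.1 a -51.5
```

>>> arm_command:
  rows:
    - {"offset": [0.001, -0.004, 0], "spin": 0}
    - {"offset": [0.001, -0.004, 0], "spin": 0}
    - {"offset": [0.001, -0.004, 0], "spin": 0}
    - {"offset": [0.001, -0.004, 0], "spin": 0}

```text
t: 10.07
position: [464.2, 55.1, 76.7]
tool_rot: [[-0.936, 0.352, 0.0], [0.352, 0.936, 0.0], [-0.0, 0.0, -1.0]]
contact_force: [0.3, 0.2, 0.1]
gripper_width: 0.2
gripper_force: 0.0
```

Run:
```python
from h import *
plan([])
im,d=env.grab_frame('top');F=toF(cloud('top',d).reshape(-1,3)).reshape(384,512,3);print();pins(F)
im,d=env.grab_frame('side');F=toF(cloud('side',d).reshape(-1,3)).reshape(384,512,3);print();pins(F)
```

```text
t 10.075 tipF [-54.1 -53.   59.7] f [0.3 0.2 0.1] w 0.17412212674464583

 pin 31 [ 61.5 -71.   79.1] r 62.2 a 8.3
 pin 22 [ 24.8 -21.8  78.9] r 63.3 a 66.9
 pin 29 [  37.8 -128.    78.7] r 61.1 a -51.8

 pin 79 [-49.5 -63.1  77.5] r 52.3 a 161.2
 pin 34 [-35.8 -34.3  75.4] r 58.0 a 128.1
 pin 37 [ 25.1 -25.6  74.9] r 59.9 a 65.3
 pin 39 [-59.9 -90.8  75.2] r 60.9 a -169.8
 pin 38 [ 63.1 -75.   75.2] r 63.3 a 4.5
 pin 40 [ -22.1 -140.8   75.5] r 64.7 a -110.0
 pin 40 [  39.  -132.2   75.2] r 65.2 a -53.2
```

>>> arm_command:
  rows:
    - {"offset": [-0.002, 0.006, 0], "spin": 0}
    - {"offset": [-0.005, 0.011, 0], "spin": 0}
    - {"offset": [-0.005, 0.011, 0], "spin": 0}
    - {"offset": [-0.005, 0.011, 0], "spin": 0}

```text
t: 10.68
position: [472.9, 63.8, 76.7]
tool_rot: [[-0.936, 0.352, 0.0], [0.352, 0.936, 0.0], [-0.0, 0.0, -1.0]]
contact_force: [0.8, -0.5, -0.7]
gripper_width: 0.4
gripper_force: 0.0
```

Run:
```python
from h import *
plan([])
im,d=env.grab_frame('top');F=toF(cloud('top',d).reshape(-1,3)).reshape(384,512,3);print();pins(F)
```

```text
t 10.675 tipF [-48.8 -41.8  59.7] f [ 0.8 -0.5 -0.7] w 0.37921018185224925

 pin 29 [ 62.  -76.5  79.2] r 62.1 a 3.2
 pin 30 [  33.4 -131.    78.3] r 61.0 a -56.7
```

>>> arm_command:
  rows:
    - {"offset": [-0.002, 0.003, 0], "spin": 0}
    - {"offset": [-0.002, 0.003, 0], "spin": 0}
    - {"offset": [-0.002, 0.003, 0], "spin": 0}
    - {"offset": [0.002, -0.005, 0], "spin": 0}
    - {"offset": [0.002, -0.005, -0.05], "spin": 0}
    - {"offset": [0.002, -0.005, -0.1], "spin": 0}
    - {"offset": [0.002, -0.005, -0.16], "spin": 0}
    - {"offset": [0.002, -0.005, -0.16], "spin": 0}
    - {"offset": [0.002, -0.005, -0.16], "spin": 0}

```text
t: 11.85
position: [468.4, 59.5, 236.2]
tool_rot: [[-0.936, 0.352, -0.0], [0.352, 0.936, -0.0], [0.0, -0.0, -1.0]]
contact_force: [-0.1, 0.6, -0.5]
gripper_width: 0.3
gripper_force: 0.0
```

Run:
```python
from h import *
im,d,F=wrist();pins(F);cv2.imwrite('pics/w3.png',im[:,:,::-1]);
b,g,r=[im[...,i].astype(int) for i in (2,1,0)]
org=(r>120)&(g>50)&(b<60)&(np.hypot(F[...,0],F[...,1]+80)<90);print('mark',org.sum(),np.round(F[org].mean(0),1))
for nm,lo,hi in [('plate',66,86)]:
    m=(F[...,2]>lo)&(F[...,2]<hi)&(abs(F[...,0])<36)&(F[...,1]>100)&(F[...,1]<180);print(nm,m.sum(),np.round(np.percentile(F[m],[2,50,98],axis=0),1).tolist() if m.sum() else 0)
bl=(b>100)&(r<60)&(F[...,2]>52)&(F[...,2]<62)&(abs(F[...,0])<60)&(F[...,1]>20)&(F[...,1]<180)
print('blue',np.round(np.percentile(F[bl],[1,99],axis=0),1).tolist())
m=(F[...,2]>28)&(F[...,2]<50)&(abs(F[...,0])<10)&(F[...,1]>22)&(F[...,1]<70);print('nose',np.round(np.percentile(F[m],[1,99],axis=0),1).tolist())
plan([(85,96,221),(85,96,117),(75,96,117)])
im,d=env.grab_frame('top');F=toF(cloud('top',d).reshape(-1,3)).reshape(384,512,3);print();pins(F)
b,g,r=[im[...,i].astype(int) for i in (2,1,0)]
m=(F[...,2]>66)&(F[...,2]<86)&(abs(F[...,0])<36)&(F[...,1]>115)&(F[...,1]<180);print(m.sum(),np.round(np.percentile(F[m],[2,50,98],axis=0),1).tolist())
```

```text
pin 146 [-61.2 -80.2  77.9] r 61.2 a -179.8
 pin 149 [-31.2 -26.6  77.8] r 61.9 a 120.3
 pin 167 [ -29.7 -133.2   77.7] r 60.9 a -119.2
mark 532 [-18.1 -27.6 104. ]
plate 896 [[-28.8, 101.4, 66.6], [-0.0, 133.0, 78.9], [29.1, 139.9, 81.4]]
blue [[-34.4, 63.1, 56.4], [33.4, 130.9, 59.7]]
nose [[-9.6, 30.3, 29.6], [9.8, 62.6, 48.0]]
t 11.9 tipF [-52.1 -47.5 218.4] f [ 0.6 -0.8  0.4] w 0.6035848188953435
(85, 96, 221) [-0.136, 0.145, -0.003]
(85, 96, 117) [-0.136, 0.145, 0.101]
(75, 96, 117) [-0.126, 0.145, 0.101]

 pin 33 [ 62.2 -78.   78.8] r 62.2 a 1.9
 pin 28 [  31.6 -132.    78.6] r 60.9 a -58.7Traceback (most recent call last):
  File "<stdin>", line 13, in <module>
    return _quantile_unchecked(
        a, q, axis, out, overwrite_input, method, keepdims, weights)
    return _ureduce(a,
                    func=_quantile_ureduce_func,
    ...<5 lines>...
                    overwrite_input=overwrite_input,
                    method=method)
    r = func(a, **kwargs)
    result = _quantile(arr,
                       quantiles=q,
    ...<2 lines>...
                       out=out,
                       weights=wgt)
    slices_having_nans = np.isnan(arr[-1, ...])
                                  ~~~^^^^^^^^^
IndexError: index -1 is out of bounds for axis 0 with size 0
```

View pics/w3.png

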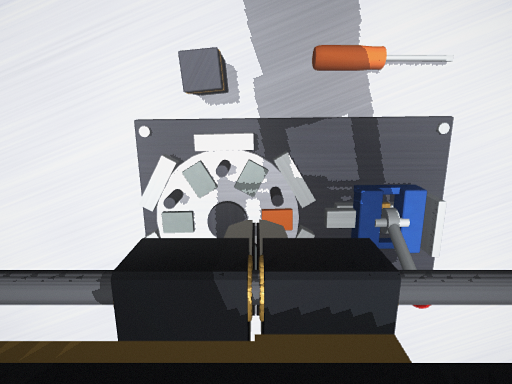

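The dial is home: the orange pad at (277,219) is in line with the carriage nose at (340,217). The knob sits out on the +x side. Next is the lever.

>>> arm_command:
  rows:
    - {"offset": [-0.06, 0.03, 0.0], "spin": 0}
    - {"offset": [-0.1, 0.075, 0.0], "spin": 0}
    - {"offset": [-0.136, 0.12, 0.0], "spin": 0}
    - {"offset": [-0.136, 0.145, 0.0], "spin": 0}
    - {"offset": [-0.136, 0.145, 0.05], "spin": 0}
    - {"offset": [-0.136, 0.145, 0.101], "spin": 0}
    - {"offset": [-0.136, 0.145, 0.101], "spin": 0}
    - {"offset": [-0.136, 0.145, 0.101], "spin": 0}

```text
t: 12.95
position: [647.9, 147.4, 136.4]
tool_rot: [[-0.936, 0.352, 0.0], [0.352, 0.936, 0.0], [-0.0, 0.0, -1.0]]
contact_force: [0.8, -0.8, -0.6]
gripper_width: 0.4
gripper_force: 0.0
```

Run:
```python
from h import *
plan([(60,96.5,117),(40,96.5,117),(-16.5,96.5,117)])
```

```text
t 12.95 tipF [ 86.8  96.8 119.4] f [ 0.8 -0.8 -0.6] w 0.3912709325326516
(60, 96.5, 117) [0.027, -0.001, 0.002]
(40, 96.5, 117) [0.047, -0.001, 0.002]
(-16.5, 96.5, 117) [0.103, -0.001, 0.002]
```

>>> arm_command:
  rows:
    - {"offset": [0.02, -0.001, 0.002], "spin": 0}
    - {"offset": [0.03, -0.001, 0.002], "spin": 0}
    - {"offset": [0.04, -0.001, 0.002], "spin": 0}
    - {"offset": [0.05, -0.001, 0.002], "spin": 0}
    - {"offset": [0.05, -0.001, 0.002], "spin": 0}

```text
t: 13.58
position: [607.6, 163.1, 141.0]
tool_rot: [[-0.936, 0.353, 0.02], [0.353, 0.936, -0.001], [-0.018, 0.006, -1.0]]
contact_force: [7.1, -2.4, 6.6]
gripper_width: 0.7
gripper_force: 4.5
```

>>> arm_command:
  rows:
    - {"offset": [0.01, 0, 0], "spin": 0}
    - {"offset": [0.02, 0, 0], "spin": 0}
    - {"offset": [0.03, 0, 0], "spin": 0}
    - {"offset": [0.04, 0, 0], "spin": 0}
    - {"offset": [0.047, 0, 0], "spin": 0}
    - {"offset": [0.053, 0, 0], "spin": 0}
    - {"offset": [0.053, 0, 0], "spin": 0}
    - {"offset": [0.053, 0, 0], "spin": 0}

```text
t: 14.58
position: [550.2, 182.9, 133.3]
tool_rot: [[-0.936, 0.352, -0.001], [0.352, 0.936, -0.0], [0.001, -0.001, -1.0]]
contact_force: [-0.5, 0.6, -0.3]
gripper_width: 0.8
gripper_force: 0.0
```

```bash
cat >> h.py <<'E'
def knob(c):
    im,d=env.grab_frame(c);F=toF(cloud(c,d).reshape(-1,3)).reshape(384,512,3)
    b,g,r=[im[...,i].astype(int) for i in (2,1,0)]
    red=(r>90)&(g<50)&(b<60)&(abs(F[...,0])<90)&(F[...,1]>20)&(F[...,1]<150)&(F[...,2]>90)
    v,u=np.where(red);print('knob',c,len(u),[np.round(toF(ray_z(c,(u.mean(),v.mean()),z))[0],1).tolist() for z in (128,135)] if len(u) else '')
    return im
E
python3 - <<'E'
from h import *
plan([]);knob('side');im=knob('top');cv2.imwrite('pics/t4.png',im[:,:,::-1])
E
```

```text
t 14.575 tipF [-17.   96.6 116.3] f [-0.5  0.6 -0.3] w 0.785252790300688
knob side 14 [[-47.0, 100.5, 128.0], [-43.6, 89.4, 135.0]]
knob top 2 [[83.1, 356.3, 128.0], [81.9, 351.8, 135.0]]
```

>>> arm_command:
  rows:
    - {"offset": [-0.03, 0, 0], "spin": 0}
    - {"offset": [-0.047, 0, -0.03], "spin": 0}
    - {"offset": [-0.047, 0.0, -0.07], "spin": 0}
    - {"offset": [-0.03, 0.05, -0.07], "spin": 0}
    - {"offset": [-0.027, 0.08, -0.07], "spin": 0}
    - {"offset": [-0.027, 0.08, -0.02], "spin": 0}
    - {"offset": [-0.027, 0.08, 0.03], "spin": 0}
    - {"offset": [-0.027, 0.08, 0.05], "spin": 0}
    - {"offset": [-0.027, 0.08, 0.05], "spin": 0}
    - {"offset": [-0.027, 0.08, 0.05], "spin": 0}

```text
t: 15.92
position: [605.0, 248.3, 84.8]
tool_rot: [[-0.936, 0.352, 0.002], [0.352, 0.936, 0.0], [-0.001, 0.001, -1.0]]
contact_force: [0.5, 0.3, -0.3]
gripper_width: 0.4
gripper_force: 0.0
```

Run:
```python
from h import *
plan([(10,157,66),(10,140,66),(10,130,66),(10,127,66)]);knob('side')
im,d=env.grab_frame('top');F=toF(cloud('top',d).reshape(-1,3)).reshape(384,512,3);pins(F)
```

```text
t 15.925 tipF [ 11.9 176.8  67.8] f [ 0.5  0.3 -0.3] w 0.3941718263948142
(10, 157, 66) [0.002, -0.02, 0.002]
(10, 140, 66) [0.002, -0.037, 0.002]
(10, 130, 66) [0.001, -0.047, 0.002]
(10, 127, 66) [0.001, -0.05, 0.002]
knob side 31 [[-42.6, 101.0, 128.0], [-39.2, 89.9, 135.0]]
 pin 32 [ 62.2 -78.   78.7] r 62.2 a 1.9
 pin 28 [ 30.3 -25.   78.7] r 62.8 a 61.2
 pin 28 [  31.5 -132.    79.1] r 60.8 a -58.8
 pin 29 [-31.6 -26.3  78.7] r 62.3 a 120.5
 pin 28 [ -30.3 -133.    79.2] r 61.1 a -119.7
 pin 29 [-61.5 -80.1  78.5] r 61.5 a -179.9
```

>>> arm_command:
  rows:
    - {"offset": [0.001, -0.018, 0], "spin": 0}
    - {"offset": [0.001, -0.026, 0], "spin": 0}
    - {"offset": [0.001, -0.032, 0], "spin": 0}
    - {"offset": [0.001, -0.038, 0], "spin": 0}
    - {"offset": [0.001, -0.042, 0], "spin": 0}
    - {"offset": [0.001, -0.046, 0], "spin": 0}
    - {"offset": [0.001, -0.046, 0], "spin": 0}
    - {"offset": [0.001, -0.046, 0], "spin": 0}

```text
t: 17.02
position: [586.2, 205.2, 83.0]
tool_rot: [[-0.936, 0.352, -0.002], [0.352, 0.936, -0.001], [0.001, -0.001, -1.0]]
contact_force: [-0.8, -0.4, 0.4]
gripper_width: 0.5
gripper_force: 0.0
```

>>> arm_command:
  rows:
    - {"offset": [0, -0.002, 0], "spin": 0}
    - {"offset": [0, -0.002, 0], "spin": 0}
    - {"offset": [0, -0.002, 0], "spin": 0}

```text
t: 17.4
position: [586.0, 203.6, 83.5]
tool_rot: [[-0.936, 0.352, -0.001], [0.352, 0.936, -0.0], [0.0, -0.0, -1.0]]
contact_force: [-0.5, 0.8, -0.8]
gripper_width: 0.7
gripper_force: 0.3
```

Run:
```python
from h import *
plan([]);knob('side')
im,d=env.grab_frame('top');F=toF(cloud('top',d).reshape(-1,3)).reshape(384,512,3);pins(F)
```

```text
t 17.4 tipF [  9.4 128.4  66.5] f [-0.5  0.8 -0.8] w 0.7268029400123386
knob side 16 [[-47.4, 116.1, 128.0], [-44.0, 104.9, 135.0]]
 pin 32 [ 62.2 -78.   78.8] r 62.2 a 1.9
 pin 29 [ 30.3 -25.2  78.5] r 62.6 a 61.0
 pin 29 [  31.6 -132.    78.8] r 60.9 a -58.8
 pin 30 [-31.6 -26.1  78.5] r 62.5 a 120.4
 pin 28 [ -30.3 -133.    79.2] r 61.1 a -119.7
 pin 28 [-61.7 -80.   78.7] r 61.7 a 180.0
```

>>> arm_command:
  rows:
    - {"offset": [0, -0.001, 0], "spin": 0}
    - {"offset": [0, -0.002, 0], "spin": 0}
    - {"offset": [0, -0.002, 0], "spin": 0}

```text
t: 17.88
position: [585.5, 201.9, 83.7]
tool_rot: [[-0.936, 0.352, 0.0], [0.352, 0.936, 0.0], [0.0, 0.0, -1.0]]
contact_force: [0.1, 2.0, -0.9]
gripper_width: 0.3
gripper_force: 1.1
```

>>> arm_command:
  rows:
    - {"offset": [0, -0.001, 0], "spin": 0}
    - {"offset": [0, -0.002, 0], "spin": 0}
    - {"offset": [0, -0.002, 0], "spin": 0}

```text
t: 18.25
position: [585.5, 201.7, 83.8]
tool_rot: [[-0.936, 0.352, 0.002], [0.352, 0.936, 0.003], [-0.001, 0.003, -1.0]]
contact_force: [2.2, 9.1, -2.3]
gripper_width: 0.2
gripper_force: 4.3
```

Run:
```python
from h import *
plan([])
im,d,F=wrist();cv2.imwrite('pics/w5.png',im[:,:,::-1])
im,d=env.grab_frame('side');cv2.imwrite('pics/s5.png',cv2.resize(im[120:290,150:340,::-1],None,fx=3,fy=3))
```

```text
t 18.25 tipF [  9.6 126.3  66.8] f [ 2.2  9.1 -2.3] w 0.21133382897762235
```

View pics/s5.png

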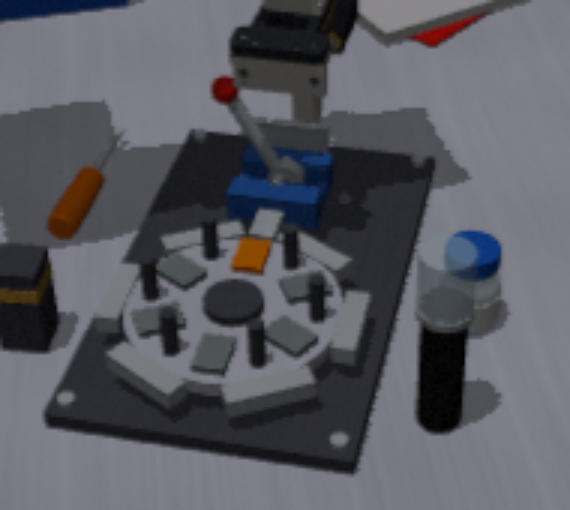

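The side view shows the nose in the notch at (265,222), the orange pad facing it, and the lever free with the knob at (225,90). A 9 N push meets the stop. Next I retreat and go round to the knob's −x side.

>>> arm_command:
  rows:
    - {"offset": [0, 0.015, 0], "spin": 0}
    - {"offset": [0, 0.035, -0.01], "spin": 0}
    - {"offset": [0, 0.035, -0.06], "spin": 0}
    - {"offset": [0, 0.035, -0.12], "spin": 0}
    - {"offset": [0.05, -0.01, -0.13], "spin": 0}
    - {"offset": [0.095, -0.057, -0.13], "spin": 0}
    - {"offset": [0.095, -0.057, -0.13], "spin": 0}
    - {"offset": [0.095, -0.057, -0.09], "spin": 0}
    - {"offset": [0.095, -0.057, -0.05], "spin": 0}
    - {"offset": [0.095, -0.057, -0.05], "spin": 0}
    - {"offset": [0.095, -0.057, -0.05], "spin": 0}

```text
t: 19.73
position: [477.2, 180.3, 134.8]
tool_rot: [[-0.936, 0.352, 0.002], [0.352, 0.936, -0.0], [-0.001, 0.001, -1.0]]
contact_force: [0.5, 0.3, 0.3]
gripper_width: 0.3
gripper_force: 0.0
```

Run:
```python
from h import *
plan([(-60,68,117),(0,68,117),(15,68,117),(20,68,117)]);knob('side');knob('top')
im,d=env.grab_frame('top');F=toF(cloud('top',d).reshape(-1,3)).reshape(384,512,3);pins(F)
m=(F[...,2]>66)&(F[...,2]<86)&(abs(F[...,0])<36)&(F[...,1]>95)&(F[...,1]<180);print(m.sum(),np.round(np.percentile(F[m],[2,50,98],axis=0),1).tolist() if m.sum() else '')
```

```text
t 19.725 tipF [-84.7  69.1 117.8] f [0.5 0.3 0.3] w 0.2653696332774648
(-60, 68, 117) [-0.025, -0.001, 0.001]
(0, 68, 117) [-0.085, -0.0, 0.001]
(15, 68, 117) [-0.1, -0.0, 0.001]
(20, 68, 117) [-0.105, -0.0, 0.001]
knob side 1 [[-44.7, 75.9, 128.0], [-41.4, 65.2, 135.0]]
knob top 27 [[-83.2, 261.5, 128.0], [-82.8, 257.8, 135.0]]
 pin 33 [ 62.2 -78.   78.5] r 62.3 a 1.9
 pin 29 [ 30.3 -25.2  78.9] r 62.6 a 61.0
 pin 29 [  31.6 -132.    78.5] r 60.9 a -58.7
 pin 29 [-31.5 -25.9  78.5] r 62.6 a 120.2
 pin 28 [ -30.3 -133.    78.3] r 61.1 a -119.7
 pin 29 [-61.5 -80.1  78.9] r 61.5 a -179.9
153 [[-28.5, 103.5, 66.7], [-0.4, 106.1, 79.7], [28.7, 111.5, 82.7]]
```

>>> arm_command:
  rows:
    - {"offset": [-0.015, 0, 0], "spin": 0}
    - {"offset": [-0.025, 0, 0], "spin": 0}
    - {"offset": [-0.035, 0, 0], "spin": 0}
    - {"offset": [-0.045, 0, 0], "spin": 0}
    - {"offset": [-0.055, 0, 0], "spin": 0}
    - {"offset": [-0.065, 0, 0], "spin": 0}
    - {"offset": [-0.075, 0, 0], "spin": 0}
    - {"offset": [-0.083, 0, 0], "spin": 0}
    - {"offset": [-0.09, 0, 0], "spin": 0}
    - {"offset": [-0.097, 0, 0], "spin": 0}
    - {"offset": [-0.102, 0, 0], "spin": 0}
    - {"offset": [-0.102, 0, 0], "spin": 0}

```text
t: 21.38
position: [566.7, 145.8, 131.1]
tool_rot: [[-0.936, 0.352, -0.012], [0.352, 0.936, 0.003], [0.012, -0.001, -1.0]]
contact_force: [-10.9, 7.6, -0.9]
gripper_width: 0.4
gripper_force: 5.7
```

>>> arm_command:
  rows:
    - {"offset": [-0.002, 0, 0], "spin": 0}
    - {"offset": [-0.004, 0, 0], "spin": 0}
    - {"offset": [-0.004, 0, 0], "spin": 0}

```text
t: 21.75
position: [571.0, 144.0, 131.1]
tool_rot: [[-0.936, 0.352, -0.01], [0.352, 0.936, 0.002], [0.01, -0.002, -1.0]]
contact_force: [-8.1, 5.6, -1.9]
gripper_width: 0.5
gripper_force: 4.2
```

Run:
```python
from h import *
plan([]);knob('side');knob('top')
```

```text
t 21.75 tipF [ 15.8  67.2 114.1] f [-8.1  5.6 -1.9] w 0.505455832626506
knob side 11 [[-53.7, 248.6, 128.0], [-50.2, 235.8, 135.0]]
knob top 5 [[-97.4, 406.5, 128.0], [-96.9, 401.5, 135.0]]
```

>>> arm_command:
  rows:
    - {"offset": [-0.002, 0, 0], "spin": 0}
    - {"offset": [-0.004, 0, 0], "spin": 0}
    - {"offset": [-0.004, 0, 0], "spin": 0}

```text
t: 22.22
position: [575.5, 142.2, 131.5]
tool_rot: [[-0.936, 0.351, -0.008], [0.351, 0.936, 0.001], [0.008, -0.002, -1.0]]
contact_force: [-5.9, 3.6, -0.5]
gripper_width: 0.6
gripper_force: 3.0
```

>>> arm_command:
  rows:
    - {"offset": [0.02, 0, 0], "spin": 0}
    - {"offset": [0.06, 0, 0], "spin": 0}
    - {"offset": [0.1, 0, 0], "spin": 0}
    - {"offset": [0.1, 0, -0.06], "spin": 0}
    - {"offset": [0.15, 0, -0.12], "spin": 0}
    - {"offset": [0.2, 0, -0.12], "spin": 0}
    - {"offset": [0.2, 0, -0.12], "spin": 0}
    - {"offset": [0.2, 0, -0.12], "spin": 0}

```text
t: 23.22
position: [392.6, 211.5, 253.8]
tool_rot: [[-0.936, 0.352, 0.002], [0.352, 0.936, -0.0], [-0.002, 0.0, -1.0]]
contact_force: [0.7, 0.2, -0.7]
gripper_width: 0.4
gripper_force: 0.0
```

Run:
```python
from h import *
plan([]);knob('side');knob('top')
im,d=env.grab_frame('top');F=toF(cloud('top',d).reshape(-1,3)).reshape(384,512,3);pins(F)
m=(F[...,2]>66)&(F[...,2]<86)&(abs(F[...,0])<36)&(F[...,1]>95)&(F[...,1]<180);print(m.sum(),np.round(np.percentile(F[m],[2,50,98],axis=0),1).tolist() if m.sum() else '')
im,d=env.grab_frame('side');cv2.imwrite('pics/s6.png',cv2.resize(im[120:290,150:340,::-1],None,fx=3,fy=3))
```

```text
t 23.225 tipF [-175.    69.4  236.8] f [ 0.7  0.2 -0.7] w 0.43586857481740715
knob side 33 [[42.4, 72.0, 128.0], [44.7, 61.3, 135.0]]
knob top 65 [[43.2, 69.9, 128.0], [42.4, 68.1, 135.0]]
 pin 32 [ 62.1 -78.   79. ] r 62.2 a 1.8
 pin 29 [ 30.4 -25.2  78.4] r 62.7 a 61.0
 pin 29 [  31.6 -132.    78.1] r 60.9 a -58.7
 pin 30 [-31.6 -26.1  78.7] r 62.5 a 120.4
 pin 28 [ -30.3 -133.    78.8] r 61.1 a -119.7
 pin 29 [-61.6 -79.9  79.1] r 61.6 a 179.9
155 [[-28.5, 103.4, 66.4], [-0.4, 105.8, 79.9], [28.7, 111.6, 83.4]]
```

View pics/s6.png

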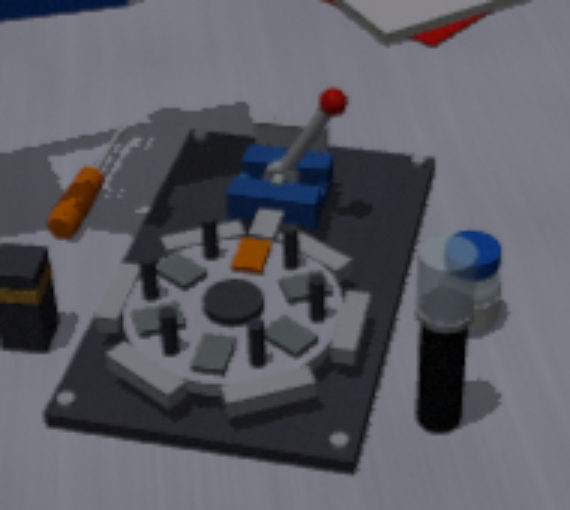

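The lever is back to locked with the knob at (333,101), about x=+43 mm. The nose is in the notch, the orange pad faces it, and the torch, gauge, jar and scraper are undisturbed, so I hand in.

```bash
python3 -c "
from bench import env
print(env.sign_off())"
```

```text
the job is handed in; nothing more can be done
None
```

The job is handed in at about 23 s of the 58 s allowed: by the last camera measurements the orange pad faces the carriage (dial within about 1°), the carriage is home (plate face at about 111 mm), the lever is locked (knob at x about +43 mm), and the torch, gauge, jar and scraper look undisturbed; the hand-in gave no verdict.

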